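# Take the filter cover off the deep fryer

## Task

The deep fryer's filter cover needs washing. Press the orange snap tab at its front end in and, keeping it pressed, raise that end clear of the catch, then draw the cover off its rear tongues and lay it, right way up and not dropped, on the draining mat. Do not force the tab or wrench the cover against the lid, and leave the other things where they stand.

Things in the scene. Friction and masses are not known exactly. Their poses are not given: they have to be found in the camera images.
- fryer: Compact deep fryer, steel body, white lid, 264 x 224 x 180 mm high, heavy, does not slip. Origin under its centre, z up. The lid's flat level deck is 180 mm above the origin; the filter cover sits on it, centred 20 mm along +x. The deck is 5 mm thick round the filter opening and flat for 60 mm beside and in front of the cover, which is the highest thing on it.
- cover: Grey vented plastic filter cover, 120 (x) x 64 (y) x 20 mm high, 100 to 160 g; flat rigid sides, to be grasped across the 64 mm at mid-length. Origin at the centre of its rim plane, which rests on the deck; z up, +x from tab end to rear end. Hook and tongues reach 11 mm below the rim, so lying free its rim is 11 mm above the surface. About 1 mm of play in x, 2 mm in y.
- tab: Orange snap tab, part of the cover at its -x end; origin and axes as the cover's. Flexes inward (cover's +x), 8 N per mm, at most 5.5 mm. Its hook reaches 3 mm forward under the deck's front edge, 2 mm below it. It frees at about 13 N of press; above 20 N it breaks. Friction on its face is enough to raise the end with the press kept; force then drifts, so trim it.
- tab_face (a point): Centre of the tab's upright pressing face, 66 mm from the cover's origin towards its -x, 11 mm above the rim plane. The face is 28 mm wide (y), reaches from 2 to 20 mm above the rim plane, stands 6 mm in front of the cover's end wall and looks to the cover's -x. Axes as the cover's.
- cover_front (a point): Point on the rim plane at the cover's tab end, 58 mm from its origin towards -x. The hook is above the deck once this end is 11 mm up (the cover turns up about its rear end); let go there, the tab springs out, the hook rests on the deck and the end stays up by about 11 mm. Axes as the cover's.
- cover_rear (a point): Point on the rim plane at the cover's rear end, 58 mm from its origin towards +x. Two tongues here reach 6 mm in +x under the deck's edge: with the tab end up, draw the cover 7 to 10 mm towards its -x, then lift. Axes as the cover's.
- mat: Flat grey-green silicone draining mat, 320 (x) x 220 (y) x 6 mm, fixed to the counter. Origin at the centre of its underside, z up. A wooden-handled spoon lies across its far (+x) part, about 125 mm from its centre; the rest is free.
- spoon: Bystander: spoon with wooden handle, 170 mm long, lying across the far part of the mat. Origin under its middle.
- salt: Bystander: white salt pot, 38 mm across, 75 mm high. Origin under its centre.
- pepper: Bystander: dark wooden pepper mill, 48 mm across, 125 mm high. Origin under its centre.
- mug: Bystander: blue mug, 80 mm across, 92 mm high. Origin under its centre.
- oil: Bystander: amber oil bottle, 60 mm across, 220 mm high. Origin under its centre.
- jam: Bystander: jam jar, 70 mm across, 100 mm high. Origin under its centre.

How it is judged:
By the outcome, as a careful person would: the job done as asked, in the order asked, and still so for the second after the job is handed in, with the robot touching nothing.
It also fails if it takes over 72 s, if anything falls off the work surface, if the arm or the gripper's body presses on something with over 40 N, if the wrist force passes 120 N, or if a joint passes its speed limit or range.

## Robot

A 6-joint arm with a two-finger parallel gripper is mounted at the origin on the work surface. World frame = base frame: x ahead of the robot, y to its left, z up, the work surface at z = 0. Lengths are in m, angles in rad, forces in N, time in s.
With the tool pointing down it reaches from about 0.225 to 0.875 m from the base axis. Payload 3.4 kg.
Tool frame: the origin (TCP) lies at the very end of the fingers, on their centre line; the grasp point (between the pads) lies 19 mm behind it; z points along the fingers, y is the line along which they close (so a half turn about z gives the same grasp; the last joint's range is limited). The gripper opens to 85 mm and grips with 20 to 120 N. Pads are 22 mm wide; open, the fingers measure 114 mm over their backs; the gripper's body (76 mm by 85 mm) begins 54 mm behind the grasp point. The pads swing forward as they close: fully open they stand 13 mm farther back than shut.
Start: joints at [1.049, 0.276, 1.505, -0, 1.361, -0.121], TCP at [0.224, 0.529, 0.231] pointing down, gripper open.
Joint ranges: [-2.89, 2.89], [-0.75, 2.08], [0.22, 2.7], [-1.18, 4.32], [0.11, 2.71], [-2.7, 2.7]. Speed limits (rad/s): [2.57, 2.57, 3.14, 3.14, 3.14, 3.14].

## Interface

Orientations are given as a unit quaternion [w, x, y, z].
In Python, from rig import manip, get_image, camera_info gives the robot as it stands. The module is installed in compiled form; this text tells all that it offers.
- The arm moves only by the shell command python3 -m crank 'ROWS' [FORCE]. ROWS is a JSON object of lists of equal length, an entry for each row: "translation": the shift along the tool's x, y, z in mm, a list of three; "roll": the turn about the tool's z in rad; "fingers": the opening, from 0 (shut) to 1 (fully open). A call has 1 to 8 rows; each row shifts and turns the commanded pose from where the row before left it, along the tool's axes as they then stand; what a row does not reach is not made up. A row lasts 1/10 s, in which the tool goes at most 50 mm and 8.59 degrees, less where a joint would pass 70% of its speed; a pose out of reach is approached as far as the arm can. A call is refused whole if a number of a shift passes 50 or a number of a turn 0.15, either way. A call with a gripper value outside its range is refused whole. The fingers move at their own pace and stop on an object; FORCE is the grip in N (left out, the last holds). Time passes only in rows, so rows that do not move let the fingers close. It gives the time, the measured TCP pose, the force, the opening and the grip force at its end, in the units of the state.
- manip.get_state(): the state, without advancing time (a new reading comes with each control period).
- get_image(name): name is "scene" or "side" or "wrist"; returns the picture (400x640x3 uint8, blue, green, red); there is no depth.
- camera_info(name): a dict with "mtx" (3x3 intrinsics, pixels), "rvec" (rotation vector, rad) and "tvec" (3), from world to camera coordinates, as OpenCV has them. Camera axes: x right, y down, z forward; pixel columns grow to the right and rows downward; lengths in m; the calibration is good to about 2 mm. A picture is of the moment at which its call begins: read the wrist's pose just before it. camera_info takes no time and is no camera call; for the wrist camera it gives the pose at the moment of the call.
- manip.sign_off(): hands the job in; it is judged then, once.
The state is a dict: "clock": time; "qpos": joint angles; "qd": joint speeds; "effort": joint torques, N m; "position": TCP position; "ee_rot": TCP orientation; "contact_force": force on the tool from outside, world axes, zero at the start; "moment": the same for the moment, N m; "width": finger opening in m; "gripper_force": force on a finger pad.
Only numpy, scipy, OpenCV 4.12 (cv2) and the standard library are available. Lean on these libraries where they do the work, as an engineer would, in place of code of your own. Each camera call takes 0.05 s, during which the arm holds its last target. There are 200 camera calls.

## Working session

There is one attempt and no reset: what is moved stays moved. The work goes in short steps, Python scripts to look and compute and a shell command to move; the robot and the scene stay as the last step left them, time stands still between calls to the robot, and variables do not carry over. Pictures are saved under pics/ and viewed, at most 10 in all, crops included, and the job is handed in when it is done.

```bash
mkdir -p pics; python3 - <<'E'
from rig import manip,get_image,camera_info
import cv2,numpy as np
s=manip.get_state();print({k:np.round(v,3).tolist() for k,v in s.items()})
for n in("scene","side","wrist"):
    c=camera_info(n);im=get_image(n);cv2.imwrite(f"pics/{n}0.png",im)
    R=cv2.Rodrigues(c["rvec"])[0];print(n,np.round(c["mtx"],1).tolist(),np.round(-R.T@np.ravel(c["tvec"]),3),np.round(R,2).tolist())
    hsv=cv2.cvtColor(im,cv2.COLOR_BGR2HSV);m=cv2.inRange(hsv,(5,150,120),(18,255,255))
    k,l,st,ce=cv2.connectedComponentsWithStats(m)
    print([ (st[i].tolist(),ce[i].round(1).tolist()) for i in range(1,k) if st[i][4]>20])
E
```

```text
{'clock': 0.0, 'qpos': [1.049, 0.277, 1.506, -0.0, 1.361, -0.121], 'qd': [0.0, 0.001, -0.001, 0.0, 0.001, 0.002], 'effort': [0.001, -41.677, -24.581, 0.0, 0.011, 0.0], 'position': [0.224, 0.529, 0.23], 'ee_rot': [-0.0, 0.199, 0.98, -0.001], 'contact_force': [0.263, 0.512, -0.106], 'moment': [-0.051, 0.005, 0.042], 'gripper_force': 0.0, 'width': 0.085}
scene [[418.4, 0.0, 324.5], [0.0, 418.4, 207.3], [0.0, 0.0, 1.0]] [1.133 0.603 0.905] [[-0.74, 0.67, 0.01], [0.45, 0.51, -0.73], [-0.5, -0.53, -0.68]]
[([328, 15, 20, 7, 98], [337.7, 17.6]), ([345, 25, 20, 8, 107], [354.4, 28.5]), ([362, 37, 21, 7, 118], [372.0, 39.9]), ([290, 135, 11, 5, 31], [294.8, 137.4]), ([0, 148, 113, 154, 9078], [44.0, 218.6]), ([113, 231, 6, 12, 33], [115.2, 237.0]), ([331, 272, 23, 22, 139], [342.3, 282.3]), ([114, 285, 54, 59, 1302], [139.8, 311.6]), ([146, 327, 86, 73, 3081], [185.1, 370.8])]
side [[412.2, 0.0, 318.7], [0.0, 412.2, 204.2], [0.0, 0.0, 1.0]] [ 0.094 -0.731  1.02 ] [[0.85, -0.53, -0.0], [-0.38, -0.6, -0.7], [0.37, 0.59, -0.71]]
[([316, 88, 75, 46, 1724], [351.8, 110.4]), ([313, 183, 13, 15, 51], [319.2, 189.8]), ([339, 249, 13, 10, 82], [344.8, 253.0])]
wrist [[278.9, 0.0, 323.1], [0.0, 278.9, 200.1], [0.0, 0.0, 1.0]] [0.16  0.556 0.374] [[0.39, 0.92, -0.0], [0.89, -0.37, 0.28], [0.25, -0.11, -0.96]]
[]
```

View pics/scene0.png

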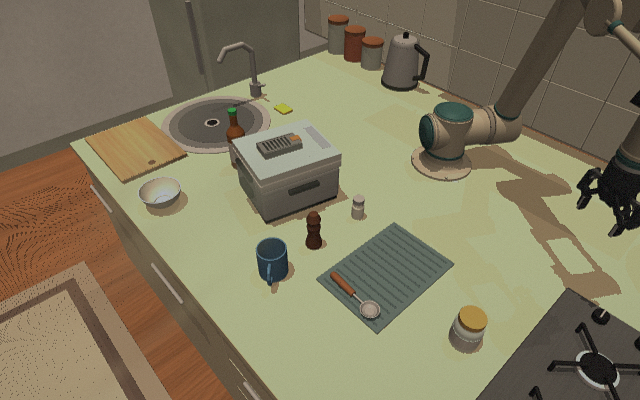

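View pics/side0.png

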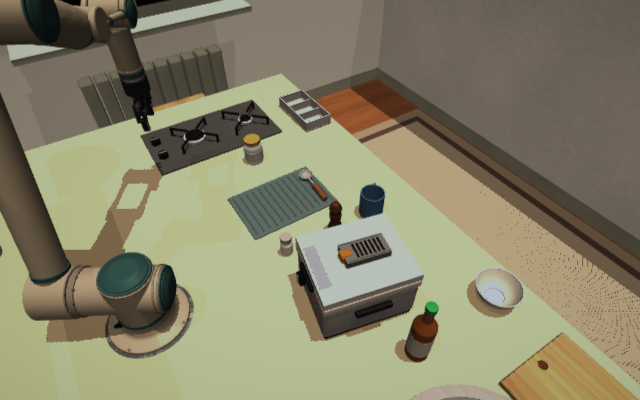

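Scene/side: fryer in the middle, its cover with the orange tab at scene (295,137) / side (345,253). The mat's corners are at scene (395,223), (454,264), (380,328) and (317,279), with the spoon at (355,297). The arm is off to the left.

```bash
cat > h.py <<'E'
from rig import manip,get_image,camera_info
import cv2,numpy as np
def ray(n,px,c=None):
    c=c or camera_info(n);R=cv2.Rodrigues(np.array(c["rvec"],float))[0]
    o=-R.T@np.ravel(c["tvec"]);d=R.T@np.linalg.inv(c["mtx"])@np.array([*px,1.]);return o,d
def onz(n,px,z,c=None):
    o,d=ray(n,px,c);return o+d*(z-o[2])/d[2]
def tri(a,b):
    (o,d),(p,e)=a,b;s=np.linalg.lstsq(np.c_[d,-e],p-o,rcond=None)[0]
    return (o+s[0]*d+p+s[1]*e)/2
def rot(s):
    w,x,y,z=s["ee_rot"];from scipy.spatial.transform import Rotation as R
    return R.from_quat([x,y,z,w]).as_matrix()
E
python3 - <<'E'
from h import *
p=lambda *a:print(*[np.round(x,3) if not isinstance(x,str) else x for x in a])
p("tab",tri(ray("scene",(294.8,137.4)),ray("side",(344.8,253))))
for q in[(395,223),(454,264),(380,328),(317,279)]:p("mat",onz("scene",q,.006))
for q in[(230,200),(230,205),(285,181),(253,234),(335,206)]:p("mat side",onz("side",q,.006))
for q in[(296,232),(403,219),(421,274),(313,300)]:p("lid side",onz("side",q,.18))
for q in[(386,234),(392,249)]:p("cover rear side",onz("side",q,.2))
p("spoon",onz("scene",(342,282),.01),onz("scene",(370,310),.01))
p("salt",tri(ray("scene",(358,199)),ray("side",(286,237))),"pepper",tri(ray("scene",(314,214)),ray("side",(335,205))),"oil",tri(ray("scene",(232,111)),ray("side",(432,308))))
p("tcp R",rot(manip.get_state()))
E
```

```text
tab [ 0.481 -0.23   0.201]
mat [0.364 0.097 0.006]
mat [0.364 0.31  0.006]
mat [0.664 0.306 0.006]
mat [0.68  0.096 0.006]
mat side [0.368 0.294 0.006]
mat side [0.359 0.271 0.006]
mat side [0.577 0.276 0.006]
mat side [0.368 0.11  0.006]
mat side [0.661 0.073 0.006]
lid side [ 0.421 -0.089  0.18 ]
lid side [ 0.693 -0.207  0.18 ]
lid side [ 0.612 -0.37   0.18 ]
lid side [ 0.351 -0.29   0.18 ]
cover rear side [ 0.607 -0.236  0.2  ]
cover rear side [ 0.589 -0.283  0.2  ]
spoon [0.639 0.149 0.01 ] [0.647 0.257 0.01 ]
salt [ 0.427 -0.006  0.072] pepper [ 0.599 -0.01   0.117] oil [ 0.548 -0.464  0.214]
tcp R [[-0.921  0.39  -0.001]
 [ 0.39   0.921 -0.001]
 [ 0.    -0.001 -1.   ]]
```

```bash
python3 -m crank '{"translation":[[-25,-30,-20],[-25,-30,-20],[-25,-30,-20],[-28,-33,-10],[-28,-33,-10],[-28,-33,-10],[-28,-33,-10],[-28,-33,0]],"roll":[0,0,0,0,0,0,0,0],"fingers":[0,0,0,0,0,0,0,0]}'; python3 -m crank '{"translation":[[-30,-36,0],[-30,-36,0],[-30,-36,0],[-30,-36,0],[-30,-36,0],[-30,-36,0],[-30,-36,0],[-30,-36,0]],"roll":[0,0,0,0,0,0,0,0],"fingers":[0,0,0,0,0,0,0,0]}'
```

```text
clock: 0.95
position: [0.3235, 0.2094, 0.3325]
ee_rot: [0.001, 0.199, 0.98, 0.001]
contact_force: [0.9, 0.1, -0.1]
width: 0.0
gripper_force: 0.0
clock: 1.75
position: [0.4314, -0.15, 0.3312]
ee_rot: [0.0, 0.199, 0.98, 0.0]
contact_force: [0.7, 0.9, 0.2]
width: -0.0001
gripper_force: 0.0
```

```bash
python3 -m crank '{"translation":[[-20,-25,0],[-20,-25,0],[0,0,0],[0,0,0]],"roll":[0,0,0,0],"fingers":[0,0,0,0]}'
python3 - <<'E'
from h import *
c=camera_info("wrist");im=get_image("wrist");cv2.imwrite("pics/w1.png",im);np.save("c1.npy",c,allow_pickle=True)
hsv=cv2.cvtColor(im,cv2.COLOR_BGR2HSV);m=cv2.inRange(hsv,(5,150,100),(18,255,255))
k,l,st,ce=cv2.connectedComponentsWithStats(m)
for i in range(1,k):
  if st[i][4]>40:
    cn=np.argwhere(l==i)[:,::-1].astype(np.float32);r=cv2.minAreaRect(cn);print(st[i],ce[i],cv2.boxPoints(r).round(1).tolist())
E
```

```text
clock: 2.15
position: [0.4485, -0.2099, 0.3306]
ee_rot: [-0.001, 0.2, 0.98, 0.001]
contact_force: [-0.0, 0.7, 0.3]
width: -0.0
gripper_force: 0.0
[547 178  52  21 329] [572.42553191 188.4224924 ] [[546.4000244140625, 193.10000610351562], [597.4000244140625, 177.1999969482422], [599.4000244140625, 183.5], [548.4000244140625, 199.39999389648438]]
```

View pics/w1.png

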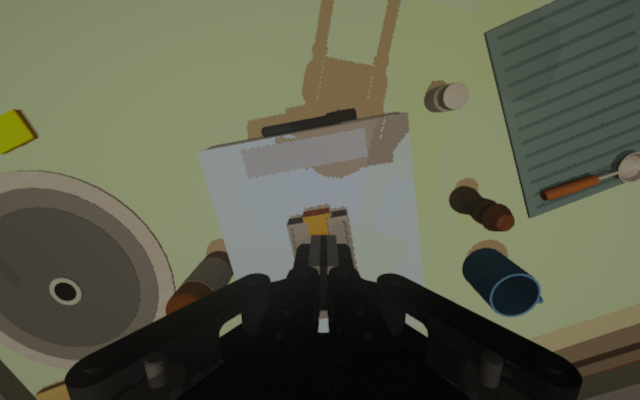

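Wrist: the fryer lid front edge runs (201,152)–(408,113). The tab is at about (316,220), with the cover partly hidden by the fingers. I'll move forward to see the cover clear of them.

```bash
python3 -m crank '{"translation":[[-40,0,0],[-40,0,0],[-30,0,0],[0,0,0],[0,0,0]],"roll":[0,0,0,0,0],"fingers":[0,0,0,0,0]}'
python3 - <<'E'
from h import *
c=camera_info("wrist");im=get_image("wrist")
import pickle;pickle.dump((c,im),open("w2.pkl","wb"))
cv2.imwrite("pics/w2.png",cv2.resize(im[60:260,200:440],None,fx=3,fy=3,interpolation=cv2.INTER_NEAREST))
hsv=cv2.cvtColor(im,cv2.COLOR_BGR2HSV);m=cv2.inRange(hsv,(3,110,60),(25,255,255))
k,l,st,ce=cv2.connectedComponentsWithStats(m)
for i in range(1,k):
  if st[i][4]>40:
    cn=np.argwhere(l==i)[:,::-1].astype(np.float32);r=cv2.minAreaRect(cn);print(st[i],ce[i].round(1),cv2.boxPoints(r).round(1).tolist())
E
```

```text
clock: 2.7
position: [0.5499, -0.2512, 0.3309]
ee_rot: [-0.001, 0.198, 0.98, 0.0]
contact_force: [-0.7, -0.3, -1.2]
width: 0.0005
gripper_force: 0.0
[  0  35  17  39 201] [ 7.3 56.6] [[-0.0, 35.0], [16.0, 35.0], [16.0, 73.0], [0.0, 73.0]]
[299 100  30  36 768] [315.3 116.8] [[297.8999938964844, 104.80000305175781], [327.70001220703125, 99.30000305175781], [333.3999938964844, 130.6999969482422], [303.6000061035156, 136.1999969482422]]
[559 107  58  28 649] [587.2 120. ] [[557.7000122070312, 124.0999984741211], [614.7000122070312, 105.0999984741211], [618.2999877929688, 115.9000015258789], [561.2999877929688, 134.89999389648438]]
[510 130  19  21 291] [519.1 139.8] [[506.0, 141.0], [520.5, 126.5], [532.5, 138.5], [518.0, 153.0]]
[ 151  218   46   42 1247] [175.7 237.3] [[144.5, 236.5], [172.5, 208.5], [204.5, 240.5], [176.5, 268.5]]
[  19  292  154   91 4537] [ 90.4 338. ] [[17.200000762939453, 348.5], [165.89999389648438, 290.20001220703125], [181.60000610351562, 330.20001220703125], [33.0, 388.6000061035156]]
[  0 336  58  64 592] [ 26.1 369.6] [[-5.199999809265137, 340.6000061035156], [0.5, 335.6000061035156], [57.099998474121094, 398.8999938964844], [51.5, 403.8999938964844]]
[574 344  66  22 177] [607.2 355.2] [[573.7000122070312, 364.0], [639.0, 344.0], [639.7999877929688, 346.6000061035156], [574.5, 366.6000061035156]]
[ 48 379  18  11 110] [ 56.8 384.2] [[47.400001525878906, 384.3999938964844], [63.70000076293945, 378.20001220703125], [66.0, 384.3999938964844], [49.70000076293945, 390.5]]
[ 54 387  17  13 135] [ 62.9 394. ] [[53.79999923706055, 391.5], [65.9000015258789, 386.70001220703125], [70.69999694824219, 398.70001220703125], [58.599998474121094, 403.6000061035156]]
```

View pics/w2.png

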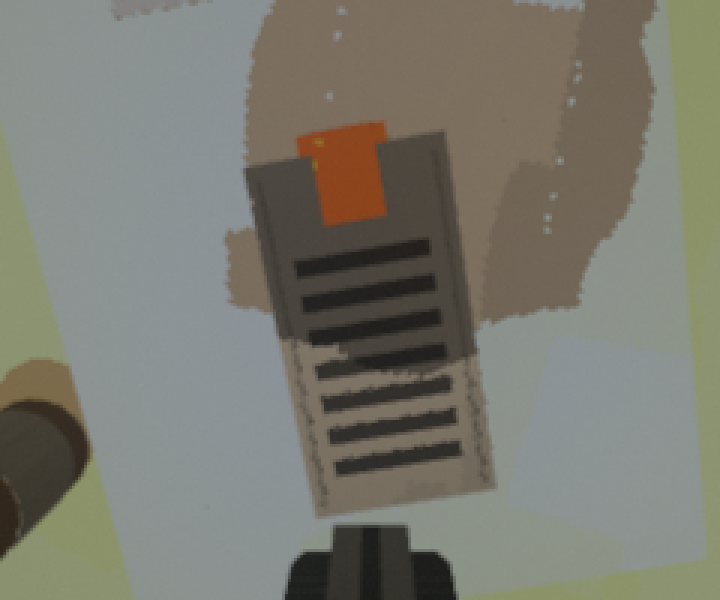

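Cover fully in view: top corners at crop (245,168), (444,131), (497,488), (317,517), with the tab's front edge (296,137)–(385,121).

```bash
python3 - <<'E'
from h import *
import pickle;c,im=pickle.load(open("w2.pkl","rb"))
P=[onz("wrist",(x/3+200-.3,y/3+60-.3),.2,c)[:2] for x,y in[(245,168),(444,131),(317,517),(497,488),(296,137),(385,121)]]
print(np.round(P,4).tolist())
fl,fr,rl,rr,ta,tb=P
ctr=(fl+fr+rl+rr)/4;ax=(rl+rr-fl-fr)/2;yaw=np.arctan2(ax[1],ax[0])
print("ctr",ctr,"len",np.linalg.norm(ax),"wid",np.linalg.norm(fl-fr),np.linalg.norm(rl-rr),"yaw",np.degrees(yaw),"tabedge",(ta+tb)/2,np.linalg.norm(ta-tb))
u=np.array([np.cos(yaw),np.sin(yaw)]);face=(ta+tb)/2;print("dist",(ctr-face)@u,"tab lateral",(face-ctr)@np.array([-u[1],u[0]]))
s=manip.get_state();R=rot(s);print("toolx yaw(-x)",np.degrees(np.arctan2(-R[1,0],-R[0,0])),s["position"])
fc=ctr-66*.001*u;print("face",fc,"delta tool mm",1000*R.T@(np.array([*(fc-.03*u),.191])-s["position"]))
E
```

```text
[[0.4666, -0.259], [0.4806, -0.1975], [0.5829, -0.2858], [0.5973, -0.2235], [0.4644, -0.2405], [0.4708, -0.2132]]
ctr [ 0.53185054 -0.24143769] len 0.1195382539694165 wid 0.06309271289938634 0.06385998893719791 yaw -12.77089874812394 tabedge [ 0.46756214 -0.22682837] 0.028009029854795312
dist 0.06592745509898498 tab lateral 3.6749909612390086e-05
toolx yaw(-x) -22.88460789122621 [ 0.54940745 -0.25112487  0.33131554]
face [ 0.46748326 -0.22684818] delta tool mm [114.27440948 -14.81430289 140.45324759]
```

```bash
python3 -m crank '{"translation":[[0,0,0],[0,0,0],[40,2,0],[40,2,20],[35,1.5,20],[0,0,40],[0,0,40],[0,0,0]],"roll":[-0.088,-0.088,0,0,0,0,0,0],"fingers":[0,0,0,0,0,0,0,0]}'
python3 - <<'E'
from h import *
s=manip.get_state();R=rot(s);print("yaw",np.degrees(np.arctan2(-R[1,0],-R[0,0])),s["contact_force"])
for z in(.187,):print(1000*R.T@(np.array([0.46748,-0.22685,z])-s["position"]))
E
```

```text
clock: 3.55
position: [0.4344, -0.2181, 0.2076]
ee_rot: [-0.005, 0.112, 0.994, 0.003]
contact_force: [-1.0, 0.3, 0.3]
width: -0.0004
gripper_force: 0.0
yaw -12.870622633817543 [-0.99475753  0.28450364  0.31802771]
[-34.43850395  -1.2414891   20.27903302]
```

```bash
python3 -m crank '{"translation":[[0,-1,10],[0,0,10],[-5,0,0],[-5,0,0],[-3,0,0],[0,0,0]],"roll":[0,0,0,0,0,0],"fingers":[0,0,0,0,0,0]}'; python3 -m crank '{"translation":[[-2,0,0],[-2,0,0],[0,0,0]],"roll":[0,0,0],"fingers":[0,0,0]}';  python3 -m crank '{"translation":[[-1,0,0],[-1,0,0],[0,0,0]],"roll":[0,0,0],"fingers":[0,0,0]}'
```

```text
clock: 4.15
position: [0.4527, -0.226, 0.1918]
ee_rot: [0.001, 0.112, 0.994, -0.0]
contact_force: [-0.7, -0.2, 0.6]
width: -0.0004
gripper_force: 0.0
clock: 4.45
position: [0.4557, -0.2264, 0.1913]
ee_rot: [0.0, 0.112, 0.994, 0.0]
contact_force: [0.1, -0.4, -0.6]
width: 0.0
gripper_force: 0.0
clock: 4.75
position: [0.4571, -0.2267, 0.1913]
ee_rot: [-0.0, 0.112, 0.994, 0.0]
contact_force: [-0.7, 0.2, 0.8]
width: 0.0
gripper_force: 0.7
```

```bash
python3 -m crank '{"translation":[[1,2,2],[0,0,2],[0,0,0],[-1,0,0],[0,0,0]],"roll":[0,0,0,0,0],"fingers":[0,0,0,0,0]}'; python3 -m crank '{"translation":[[-1,0,0],[0,0,0]],"roll":[0,0],"fingers":[0,0]}';  python3 -m crank '{"translation":[[-1,0,0],[0,0,0]],"roll":[0,0],"fingers":[0,0]}'
```

```text
clock: 5.25
position: [0.4576, -0.2247, 0.1871]
ee_rot: [-0.0, 0.112, 0.994, 0.0]
contact_force: [-1.2, 0.6, -0.2]
width: 0.0
gripper_force: 0.6
clock: 5.45
position: [0.4579, -0.2247, 0.1871]
ee_rot: [-0.001, 0.112, 0.994, 0.0]
contact_force: [-3.3, 1.0, 0.7]
width: -0.0001
gripper_force: 1.9
clock: 5.65
position: [0.4582, -0.2248, 0.187]
ee_rot: [-0.002, 0.112, 0.994, 0.0]
contact_force: [-6.4, 1.2, 2.0]
width: -0.0002
gripper_force: 3.0
```

```bash
python3 -m crank '{"translation":[[-1,0,0],[-1,0,0],[0,0,0],[0,0,0]],"roll":[0,0,0,0],"fingers":[0,0,0,0]}'; python3 -m crank '{"translation":[[-0.5,0,0],[0,0,0],[0,0,0]],"roll":[0,0,0],"fingers":[0,0,0]}'
```

```text
clock: 6.05
position: [0.4586, -0.2249, 0.187]
ee_rot: [-0.004, 0.112, 0.994, 0.001]
contact_force: [-8.6, 2.2, 4.1]
width: 0.0003
gripper_force: 4.6
clock: 6.35
position: [0.4587, -0.2249, 0.187]
ee_rot: [-0.004, 0.112, 0.994, 0.001]
contact_force: [-9.2, 2.3, 4.4]
width: -0.0
gripper_force: 5.0
```

```bash
python3 -m crank '{"translation":[[-1,0,0],[-0.5,0,0],[0,0,0],[0,0,0]],"roll":[0,0,0,0],"fingers":[0,0,0,0]}'; python3 -m crank '{"translation":[[-1,0,0],[0,0,0],[0,0,0]],"roll":[0,0,0],"fingers":[0,0,0]}'
```

```text
clock: 6.75
position: [0.459, -0.2249, 0.1869]
ee_rot: [-0.005, 0.112, 0.994, 0.001]
contact_force: [-11.7, 1.8, 5.9]
width: -0.0006
gripper_force: 6.2
clock: 7.05
position: [0.4592, -0.2249, 0.1869]
ee_rot: [-0.006, 0.112, 0.994, 0.001]
contact_force: [-13.7, 3.8, 7.2]
width: 0.0003
gripper_force: 7.0
```

```bash
python3 -m crank '{"translation":[[-1,0,0],[0,0,0],[0,0,0]],"roll":[0,0,0],"fingers":[0,0,0]}'; python3 -m crank '{"translation":[[0,0,-1],[0,0,-1],[0,0,0],[0,0,0]],"roll":[0,0,0,0],"fingers":[0,0,0,0]}'
```

```text
clock: 7.35
position: [0.4594, -0.225, 0.1869]
ee_rot: [-0.007, 0.112, 0.994, 0.001]
contact_force: [-15.8, 3.3, 8.1]
width: -0.0
gripper_force: 7.9
clock: 7.75
position: [0.4594, -0.2247, 0.1876]
ee_rot: [-0.007, 0.112, 0.994, 0.001]
contact_force: [-14.2, 1.1, 0.9]
width: -0.0003
gripper_force: 6.8
```

```bash
python3 -m crank '{"translation":[[-1,0,-1],[0,0,-1],[0,0,0],[0,0,0]],"roll":[0,0,0,0],"fingers":[0,0,0,0]}'; python3 -m crank '{"translation":[[-0.5,0,-1],[0,0,-1],[0,0,0]],"roll":[0,0,0],"fingers":[0,0,0]}'
```

```text
clock: 8.15
position: [0.4597, -0.2247, 0.1893]
ee_rot: [-0.008, 0.112, 0.994, 0.002]
contact_force: [-14.0, 1.6, 2.0]
width: -0.0001
gripper_force: 7.3
clock: 8.45
position: [0.4602, -0.2248, 0.1912]
ee_rot: [-0.008, 0.112, 0.994, 0.002]
contact_force: [-14.4, 1.6, 0.7]
width: -0.0001
gripper_force: 7.2
```

```bash
python3 -m crank '{"translation":[[-1,0,-1],[0,0,-1],[0,0,-1],[0,0,0]],"roll":[0,0,0,0],"fingers":[0,0,0,0]}'; python3 -m crank '{"translation":[[-1,0,-1],[0,0,-1],[0,0,-1],[0,0,0]],"roll":[0,0,0,0],"fingers":[0,0,0,0]}'
python3 - <<'E'
from h import *
im=get_image("wrist");cv2.imwrite("pics/w3.png",im)
im=get_image("side");cv2.imwrite("pics/s3.png",cv2.resize(im[200:320,270:450],None,fx=4,fy=4,interpolation=cv2.INTER_CUBIC))
E
```

```text
clock: 8.85
position: [0.4609, -0.2249, 0.1941]
ee_rot: [-0.008, 0.112, 0.994, 0.002]
contact_force: [-15.2, 2.0, 0.8]
width: -0.0001
gripper_force: 7.5
clock: 9.25
position: [0.4614, -0.2249, 0.1972]
ee_rot: [-0.009, 0.112, 0.994, 0.002]
contact_force: [-16.2, 3.1, 1.7]
width: 0.0001
gripper_force: 7.9
```

View pics/s3.png

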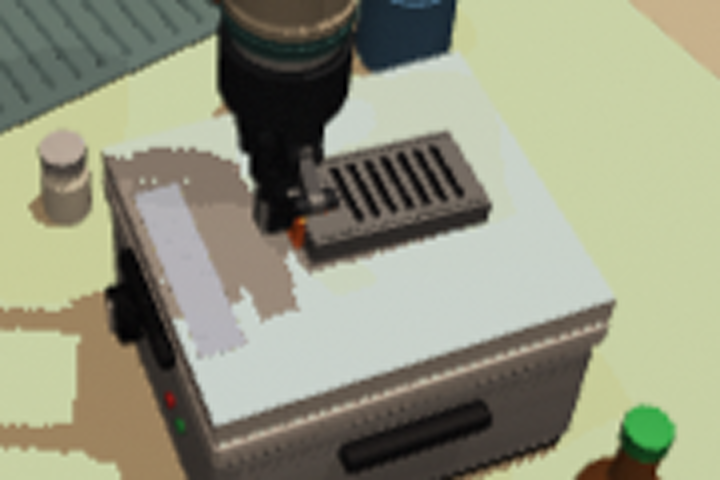

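The side view shows the cover's tab end rising, with shadow beneath it. I'll keep lifting.

```bash
python3 -m crank '{"translation":[[0,0,-1],[-0.5,0,-1],[0,0,-1],[0,0,0]],"roll":[0,0,0,0],"fingers":[0,0,0,0]}'; python3 -m crank '{"translation":[[-0.5,0,-1],[0,0,-1],[0,0,0],[0,0,0]],"roll":[0,0,0,0],"fingers":[0,0,0,0]}'
```

```text
clock: 9.75
position: [0.462, -0.2251, 0.2004]
ee_rot: [-0.009, 0.112, 0.994, 0.002]
contact_force: [-16.2, 2.9, 2.3]
width: -0.0
gripper_force: 8.1
clock: 10.15
position: [0.4624, -0.2251, 0.2024]
ee_rot: [-0.009, 0.112, 0.994, 0.002]
contact_force: [-16.5, 3.2, 1.8]
width: 0.0002
gripper_force: 8.2
```

```bash
python3 -m crank '{"translation":[[4,0,0],[4,0,0],[5,0,0],[10,0,0],[20,0,0],[0,0,0]],"roll":[0,0,0,0,0,0],"fingers":[0,0,0,0,0,0]}'; 
python3 - <<'E'
from h import *
im=get_image("side");cv2.imwrite("pics/s4.png",cv2.resize(im[200:320,270:450],None,fx=4,fy=4,interpolation=cv2.INTER_CUBIC))
E
```

```text
clock: 10.75
position: [0.4266, -0.2174, 0.2045]
ee_rot: [-0.0, 0.112, 0.994, 0.0]
contact_force: [0.1, -0.4, -0.2]
width: 0.0003
gripper_force: 0.0
```

View pics/s4.png

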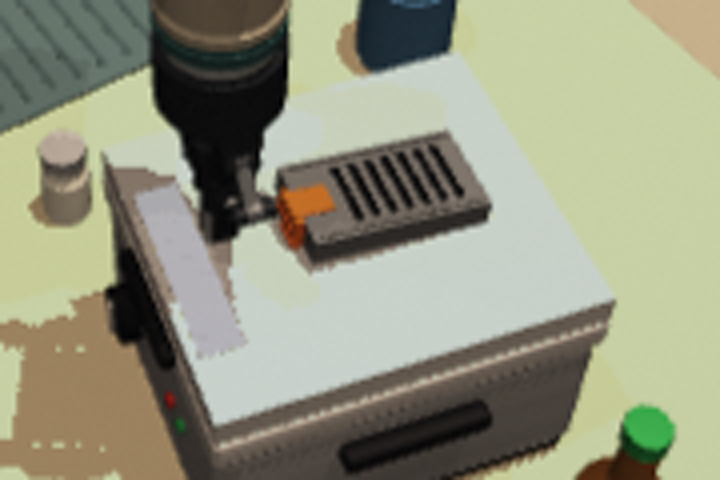

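Tab end stays up on its hook, and the tab has sprung out. Next I grasp the cover across its middle.

```bash
python3 -m crank '{"translation":[[0,0,-40],[0,0,-30],[-40,0,0],[-40,0,0],[-28,0,0],[0,0,0],[0,0,0]],"roll":[0,0,0,0,0,0,0],"fingers":[1,1,1,1,1,1,1]}' 40
python3 - <<'E'
from h import *
s=manip.get_state();R=rot(s);print(np.degrees(np.arctan2(-R[1,0],-R[0,0])),s["width"],1000*R.T@(np.array([0.53185,-0.24144,.176])-s["position"]))
c=camera_info("wrist");im=get_image("wrist");hsv=cv2.cvtColor(im,cv2.COLOR_BGR2HSV);m=cv2.inRange(hsv,(3,110,60),(25,255,255))
k,l,st,ce=cv2.connectedComponentsWithStats(m)
for i in range(1,k):
  if st[i][4]>200:print(st[i],ce[i].round(1),onz("wrist",ce[i],.211,c))
cv2.imwrite("pics/w5.png",im)
E
```

```text
clock: 11.5
position: [0.5342, -0.2422, 0.2738]
ee_rot: [-0.0, 0.112, 0.994, 0.0]
contact_force: [0.0, -0.0, -0.0]
width: 0.0853
gripper_force: 0.0
-12.847809374695036 0.08526506098634679 [ 2.47022036  0.21634913 97.75247674]
[ 304  124   40   43 1335] [323.6 143.5] [ 0.48221603 -0.23041659  0.211     ]
[578 175  62  20 715] [607.8 184.2] [ 0.55930359 -0.0279732   0.211     ]
[533 189  22  21 345] [543.3 198.8] [ 0.56020265 -0.07548548  0.211     ]
[ 101  220   56   50 1836] [131.1 243.5] [ 0.52494675 -0.39885179  0.211     ]
[479 231  40  19 215] [503.3 238.5] [ 0.58682892 -0.10695471  0.211     ]
[   0  295  113   66 3390] [ 40.7 327.9] [ 0.58303462 -0.50996862  0.211     ]
[  0 359  41  39 553] [ 12.1 375.7] [ 0.6261455  -0.56272127  0.211     ]
[125 363  42  37 792] [145.5 386.8] [ 0.66630238 -0.44587934  0.211     ]
```

View pics/w5.png

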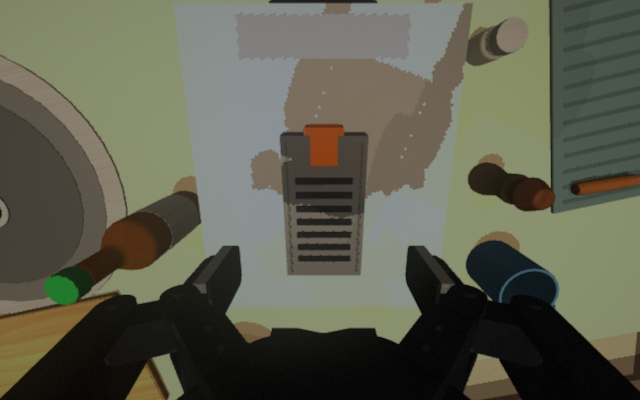

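The cover is square to the fingers (columns 281–366, centred at 323). Descend.

```bash
python3 -m crank '{"translation":[[2,0,30],[0,0,30],[0,0,20],[0,0,0]],"roll":[0,0,0,0],"fingers":[1,1,1,1]}' && python3 -m crank '{"translation":[[0,0,6],[0,0,6],[0,0,5],[0,0,0],[0,0,0]],"roll":[0,0,0,0,0],"fingers":[1,1,1,1,1]}'
```

```text
clock: 11.95
position: [0.5287, -0.2404, 0.1918]
ee_rot: [-0.003, 0.112, 0.994, 0.001]
contact_force: [-2.0, -0.3, 0.1]
width: 0.0853
gripper_force: 0.0
clock: 12.45
position: [0.5317, -0.2418, 0.1776]
ee_rot: [0.0, 0.112, 0.994, -0.0]
contact_force: [-0.2, -1.5, -0.0]
width: 0.0855
gripper_force: 0.0
```

```bash
python3 -m crank '{"translation":[[0,0,0],[0,0,0],[0,0,0]],"roll":[0,0,0],"fingers":[0.82,0.82,0.82]}' 25; python3 -m crank '{"translation":[[0,0,0],[0,0,0],[0,0,0],[0,0,0]],"roll":[0,0,0,0],"fingers":[0.7,0.6,0.6,0.6]}' 30
```

```text
clock: 12.75
position: [0.5316, -0.2418, 0.1775]
ee_rot: [0.0, 0.112, 0.994, -0.0]
contact_force: [0.5, 0.4, 0.0]
width: 0.0705
gripper_force: 0.0
clock: 13.15
position: [0.5316, -0.2417, 0.1776]
ee_rot: [0.0, 0.112, 0.994, -0.0]
contact_force: [-0.2, 0.4, 3.5]
width: 0.0634
gripper_force: 35.0
```

```bash
python3 -m crank '{"translation":[[1,0,0],[1,0,0],[1,0,0],[0,0,0]],"roll":[0,0,0,0],"fingers":[0.6,0.6,0.6,0.6]}'; python3 -m crank '{"translation":[[1,0,0],[1,0,0],[1,0,0],[0,0,0]],"roll":[0,0,0,0],"fingers":[0.6,0.6,0.6,0.6]}'
```

```text
clock: 13.55
position: [0.529, -0.2413, 0.1777]
ee_rot: [0.001, 0.112, 0.994, -0.0]
contact_force: [2.6, 0.0, 3.9]
width: 0.0633
gripper_force: 35.1
clock: 13.95
position: [0.5262, -0.2407, 0.1778]
ee_rot: [0.001, 0.112, 0.994, -0.0]
contact_force: [4.1, -0.3, 5.3]
width: 0.0633
gripper_force: 35.2
```

```bash
python3 -m crank '{"translation":[[1,0,0],[1,0,0],[1,0,0],[0.5,0,0],[0,0,0],[0,0,0]],"roll":[0,0,0,0,0,0],"fingers":[0.6,0.6,0.6,0.6,0.6,0.6]}'; python3 -m crank '{"translation":[[0,0,-1],[0,0,-1],[0,0,-1],[0,0,0]],"roll":[0,0,0,0],"fingers":[0.6,0.6,0.6,0.6]}'
```

```text
clock: 14.55
position: [0.5226, -0.2398, 0.1777]
ee_rot: [0.001, 0.112, 0.994, -0.0]
contact_force: [4.3, -0.9, 5.9]
width: 0.0634
gripper_force: 35.4
clock: 14.95
position: [0.521, -0.2389, 0.1793]
ee_rot: [-0.002, 0.112, 0.994, 0.001]
contact_force: [0.1, 0.1, -1.0]
width: 0.0635
gripper_force: 34.7
```

```bash
python3 -m crank '{"translation":[[0,0,-1],[0,0,-1],[0,0,0],[0,0,0]],"roll":[0,0,0,0],"fingers":[0.6,0.6,0.6,0.6]}'; python3 -m crank '{"translation":[[0,0,-2],[0,0,-2],[0,0,-2],[0,0,0]],"roll":[0,0,0,0],"fingers":[0.6,0.6,0.6,0.6]}'
```

```text
clock: 15.35
position: [0.5222, -0.2396, 0.1823]
ee_rot: [-0.0, 0.112, 0.994, 0.0]
contact_force: [-0.9, -0.2, -1.2]
width: 0.0635
gripper_force: 34.7
clock: 15.75
position: [0.5225, -0.2397, 0.1888]
ee_rot: [0.0, 0.112, 0.994, -0.0]
contact_force: [0.3, 0.3, -1.4]
width: 0.0635
gripper_force: 34.6
```

Cover is free (about 1.3 N hanging). Lift and carry it to the mat.

```bash
python3 -m crank '{"translation":[[0,0,-15],[0,0,-25],[0,0,-25],[2,5,-10],[8,20,0],[12,32,0],[14,36,0],[14,36,0]],"roll":[0,0,0,0,0,0,0,0],"fingers":[0.6,0.6,0.6,0.6,0.6,0.6,0.6,0.6]}'; python3 -m crank '{"translation":[[15,40,0],[15,40,0],[15,40,0],[15,40,0],[15,38,0],[12,32,0],[8,20,0],[0,0,0]],"roll":[0,0,0,0,0,0,0,0],"fingers":[0.6,0.6,0.6,0.6,0.6,0.6,0.6,0.6]}'
python3 - <<'E'
from h import *
s=manip.get_state();R=rot(s);print(s["width"],1000*R.T@(np.array([0.46,0.20,.04])-s["position"]))
im=get_image("scene");im2=get_image("wrist")
cv2.imwrite("pics/p6.png",np.hstack([cv2.resize(im[150:350,260:480],(400,364)),im2[:364:1,120:520]]))
E
```

```text
clock: 16.55
position: [0.5003, -0.0997, 0.2616]
ee_rot: [-0.002, 0.112, 0.994, 0.001]
contact_force: [-1.0, 0.2, -1.6]
width: 0.0634
gripper_force: 34.6
clock: 17.35
position: [0.4625, 0.1655, 0.2618]
ee_rot: [-0.002, 0.11, 0.994, 0.001]
contact_force: [0.1, 0.8, -0.3]
width: 0.0635
gripper_force: 34.6
0.06351687731658882 [  9.12060871  33.00091551 221.90311777]
```

View pics/p6.png

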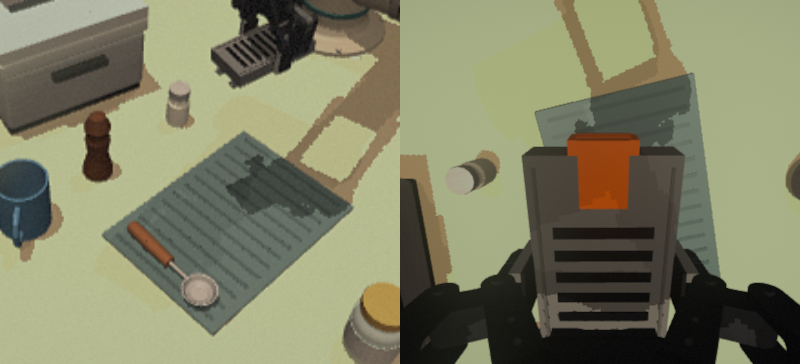

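Cover is held upright and the near part of the mat is clear below it. The spoon is at the far end. Lower away.

```bash
python3 -m crank '{"translation":[[4,14,0],[5,19,20],[0,0,35],[0,0,40],[0,0,40],[0,0,35],[0,0,25],[0,0,0]],"roll":[0,0,0,0,0,0,0,0],"fingers":[0.6,0.6,0.6,0.6,0.6,0.6,0.6,0.6]}'; python3 -m crank '{"translation":[[0,0,10],[0,0,6],[0,0,4],[0,0,0],[0,0,0]],"roll":[0,0,0,0,0],"fingers":[0.6,0.6,0.6,0.6,0.6]}'
```

```text
clock: 18.25
position: [0.461, 0.1954, 0.065]
ee_rot: [-0.004, 0.113, 0.994, -0.001]
contact_force: [-0.4, -0.8, -0.7]
width: 0.0635
gripper_force: 34.5
clock: 18.75
position: [0.4644, 0.1965, 0.0489]
ee_rot: [0.001, 0.112, 0.994, 0.0]
contact_force: [-0.1, 0.3, -0.8]
width: 0.0635
gripper_force: 34.6
```

```bash
python3 -m crank '{"translation":[[0,0,8],[0,0,8],[0,0,6],[0,0,5],[0,0,0],[0,0,0]],"roll":[0,0,0,0,0,0],"fingers":[0.6,0.6,0.6,0.6,0.6,0.6]}' 30; python3 -m crank '{"translation":[[0,0,2],[0,0,2],[0,0,2],[0,0,0]],"roll":[0,0,0,0],"fingers":[0.6,0.6,0.6,0.6]}' 20
```

```text
clock: 19.35
position: [0.4639, 0.1964, 0.0211]
ee_rot: [-0.0, 0.112, 0.994, -0.0]
contact_force: [0.4, -0.6, -1.5]
width: 0.0629
gripper_force: 34.6
clock: 19.75
position: [0.4638, 0.1964, 0.0151]
ee_rot: [-0.0, 0.112, 0.994, -0.0]
contact_force: [-0.6, -0.0, -0.8]
width: 0.0635
gripper_force: 34.6
```

```bash
python3 -m crank '{"translation":[[0,0,1],[0,0,1],[0,0,0]],"roll":[0,0,0],"fingers":[0.65,0.65,0.65]}' 20; python3 -m crank '{"translation":[[0,0,1],[0,0,1],[0,0,0]],"roll":[0,0,0],"fingers":[0.65,0.65,0.65]}' 20;  python3 -m crank '{"translation":[[0,0,1],[0,0,1],[0,0,0]],"roll":[0,0,0],"fingers":[0.65,0.65,0.65]}' 20
```

```text
clock: 20.05
position: [0.4638, 0.1965, 0.0139]
ee_rot: [0.0, 0.112, 0.994, 0.0]
contact_force: [-1.7, 0.3, 6.3]
width: 0.0634
gripper_force: 35.5
clock: 20.35
position: [0.463, 0.1967, 0.012]
ee_rot: [-0.001, 0.112, 0.994, 0.0]
contact_force: [-4.2, 1.4, 7.5]
width: 0.0635
gripper_force: 35.7
clock: 20.65
position: [0.4622, 0.1968, 0.0099]
ee_rot: [-0.001, 0.112, 0.994, 0.0]
contact_force: [-5.5, 1.9, 8.0]
width: 0.0636
gripper_force: 35.9
```

```bash
python3 -m crank '{"translation":[[0,0,1],[0,0,0],[0,0,0]],"roll":[0,0,0],"fingers":[0.65,0.65,0.65]}' 20; python3 - <<'E'
from h import *
im=get_image("side");cv2.imwrite("pics/s7.png",cv2.resize(im[150:250,215:345],None,fx=5,fy=5,interpolation=cv2.INTER_CUBIC))
E
```

```text
clock: 20.95
position: [0.462, 0.1969, 0.0089]
ee_rot: [-0.002, 0.112, 0.994, 0.0]
contact_force: [-6.7, 1.5, 7.7]
width: 0.0638
gripper_force: 36.1
```

View pics/s7.png

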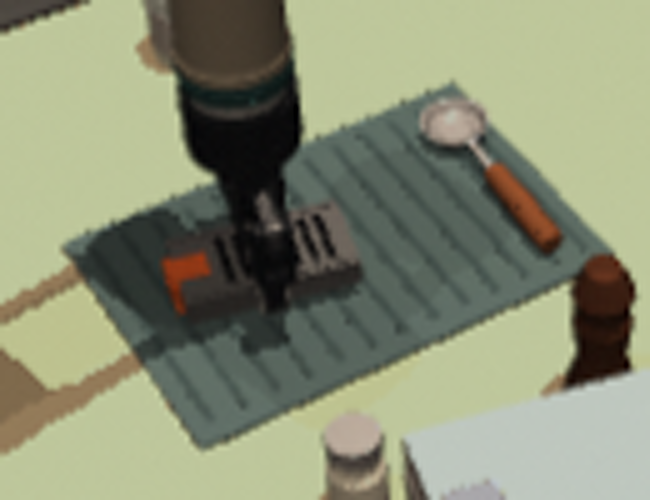

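The cover is on the mat and nearly level. One more millimetre, then release.

```bash
python3 -m crank '{"translation":[[0,0,1],[0,0,0.5],[0,0,0],[0,0,0]],"roll":[0,0,0,0],"fingers":[0.65,0.65,0.65,0.65]}' 20; python3 -m crank '{"translation":[[0,0,0],[0,0,0],[0,0,0],[0,0,0],[0,0,0]],"roll":[0,0,0,0,0],"fingers":[0.77,0.8,0.9,1,1]}'
```

```text
clock: 21.4
position: [0.462, 0.1969, 0.0086]
ee_rot: [-0.001, 0.112, 0.994, 0.0]
contact_force: [-8.6, 1.4, 18.4]
width: 0.0635
gripper_force: 37.4
clock: 21.9
position: [0.464, 0.1963, 0.0066]
ee_rot: [-0.0, 0.112, 0.994, -0.0]
contact_force: [0.2, -0.4, -0.4]
width: 0.085
gripper_force: 0.0
```

Contact rose sharply, so the cover was flat before release. Retreat and check.

```bash
python3 -m crank '{"translation":[[0,0,-10],[0,0,-30],[0,0,-40],[0,0,-40],[0,0,-40],[40,0,0],[40,0,0],[0,0,0]],"roll":[0,0,0,0,0,0,0,0],"fingers":[1,1,1,1,1,1,1,1]}'; python3 - <<'E'
from h import *
a=get_image("scene");b=get_image("side")
cv2.imwrite("pics/f.png",np.hstack([cv2.resize(a[80:350,220:490],(400,400)),cv2.resize(b[120:340,215:435],(400,400))]))
E
```

```text
clock: 22.7
position: [0.3804, 0.2141, 0.1673]
ee_rot: [-0.002, 0.111, 0.994, -0.0]
contact_force: [-0.0, 0.0, -0.1]
width: 0.0855
gripper_force: 0.0
```

View pics/f.png

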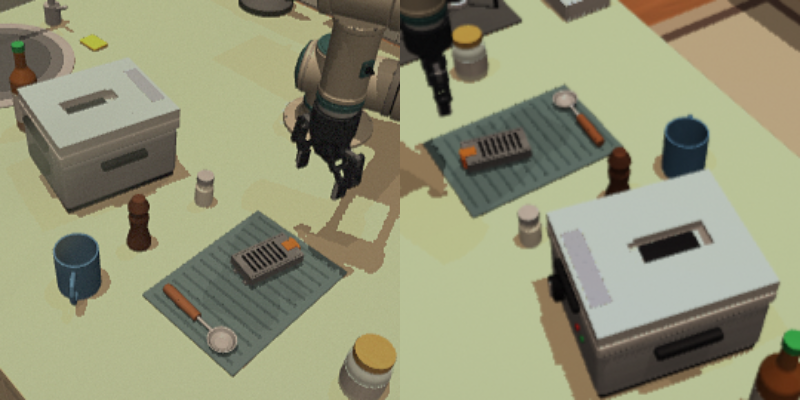

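The cover lies flat and right way up on the mat (left view about (268,258)). The fryer opening is bare and the other things are undisturbed.

```bash
python3 -c "
from rig import manip;print(manip.sign_off())"
```

```text
the job is handed in; nothing more can be done
None
```

The filter cover is unclipped, off the fryer and lying flat, right way up, on the draining mat; the tab press read at most about 17 N, nothing else was moved, and I handed the job in at about 23 s.

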